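# Slide the brown bottle into the viewer and hold the lamp shutter open

## Task

On the bottle viewer, slide the brown bottle with the yellow label along the deck, without lifting or tipping it, until it stands inside the green ring in front of the lamp window, and let go of it. Then pull the blue grip of the spring-return shutter out until its pointer lies within the red band on the scale, and keep it there: finish while still holding the grip. Leave the pale bottle in its own ring, and the red band and the other things where they are.

Things in the scene. Friction and masses are not known exactly. Their poses are not given: they have to be found in the camera images.
- viewer: Bottle viewer, fixed: grey deck 12 mm thick (x -65 to 180, y -200 to 200 mm), white lamp housing at x 68 to 168, y -160 to 160, up to z 100 mm, guide rails on it to z 106. Origin on the bench top under the green ring's centre; x points from ring to housing, y along the housing (the way the shutter is pulled open), z up. White parking rings centred at (0, 130) and (0, -130) mm.
- ring_view (a point): Centre of the green viewing ring on the deck's top face (z 12 mm); painted, inner diameter 92 mm, outer 112 mm. Axes as the viewer's.
- amber_center (a point): Brown bottle with yellow label and black cap, loose, 0.2 to 0.42 kg, upright in one of the two white rings. Point on its axis half-way up its 140 mm height, so 70 mm above the deck. Body 70 mm in diameter up to 85 mm from its foot, shoulder to 103 mm, cap 38 mm in diameter from 108 to 140 mm above its foot. It slides easily on the smooth deck (friction about 0.25).
- pale_center (a point): Pale bottle with white label and orange cap, same size and shape, in the other white ring; to be left alone. Point half-way up on its axis.
- shutter (a joint): How far the spring-return shutter is pulled out, m: 0 closed (its start), grows along the viewer's +y, end stop at 0.10. The spring pulls it shut with about 3.6 N at 0 and 60 N/m more as it opens (about 8 N at 0.07).
- grip (a point): Centre of the blue upright grip on the shutter's carriage: 26 mm along the viewer's x, 18 mm along its y, 44 mm tall (viewer z 108 to 152 mm, centre at 130 mm). Pinch it from above along y. The carriage under it (34 x 70 mm) has its top at z 108 mm. Axes as the viewer's; starts at viewer (105, 0) mm.
- pointer (a point): Point near the tip of the thin black pointer that moves with the shutter, over the white scale: 45 mm from the grip's centre towards the viewer's +x, at the same y as the grip. Axes as the viewer's.
- mark (a point): Centre of the red band on the white scale, 12 mm wide along the viewer's y (and 27 mm along x); set anywhere from 40 to 72 mm from the closed pointer, stays put. Axes as the viewer's. Not to be moved.
- vial_center (a point): Small green vial with white stopper, 24 mm in diameter, 45 mm tall, loose on top of the housing near its -y end (viewer y about -130 mm); leave alone. Point half-way up.
- beaker: Glass beaker, 72 mm in diameter, 90 mm tall, loose on the bench to the left; origin under its foot. Leave alone.
- jar: Jar with blue lid, 64 mm in diameter, 100 mm tall, loose on the bench to the right; origin under its foot. Leave alone.
- dishes: Clear round stack of dishes, 90 mm in diameter, 45 mm tall, loose on the bench to the right; origin under its foot. Leave alone.

How it is judged (in metres and radians):
On the way, in this order (a step that is already met when the one before it is completed fails the run):
1. the brown bottle stands upright inside the green ring, let go, with the shutter still closed (horizontal distance between amber_center and ring_view below 0.011 m and angle between amber_center's own z axis and vertical below 0.1 rad and z of amber_center in the frame of viewer below 0.085 m and contact force between the fingers and amber below 0.1 N and linear speed of amber below 0.02 m/s and value of joint shutter below 0.012 m), for 0.2 s.
2. the fingers hold the shutter with its pointer within the red band (y of pointer in the frame of mark between -0.006 and 0.006 m and contact force between the fingers and shutter above 1 N), for 0.5 s.
At the end, for the whole second after the job is handed in: Brown bottle upright on the deck, axis within 11 mm of the green ring's centre, not touched by the fingers; the fingers hold the shutter (over 1 N), pointer at rest within 6 mm of the red band's centre line; pale bottle within 20 mm, other loose things within 30 mm of their starts (all of step 2 and horizontal distance between amber_center and ring_view below 0.011 m and angle between amber_center's own z axis and vertical below 0.1 rad and z of amber_center in the frame of viewer below 0.085 m and velocity of joint shutter between -0.01 and 0.01 m/s and contact force between the fingers and amber below 0.1 N and distance of pale_center from where it was at the start of the episode below 0.02 m and distance of each of vial_center, beaker, jar, dishes from where it was at the start of the episode below 0.03 m); the arm keeps its last pose, push and grip.
It fails at once if the brown bottle is lifted off the deck (more than 8 mm) (z of amber_center in the frame of viewer above 0.09 m).
It fails at once if the brown bottle is tipped (more than 0.25 rad) (angle between amber_center's own z axis and vertical above 0.25 rad).
It fails at once if the pale bottle or another loose thing is disturbed (distance of pale_center from where it was at the start of the episode above 0.03 m or distance of any of vial_center, beaker, jar, dishes from where it was at the start of the episode above 0.04 m).
It fails at once if the red band is shifted (distance of mark from where it was at the start of the episode above 0.004 m).
It also fails if it takes over 45 s, if anything falls off the work surface, if the arm or the gripper's body presses on something with over 40 N, if the wrist force passes 120 N, or if a joint passes its speed limit or range.

## Robot

A 6-joint arm with a two-finger parallel gripper is mounted at the origin on the work surface. World frame = base frame: x ahead of the robot, y to its left, z up, the work surface at z = 0. Lengths are in mm, angles in rad, forces in N, time in s.
With the tool pointing down it reaches from about 225 to 875 mm from the base axis. Payload 3.4 kg.
Tool frame: the origin (TCP) lies midway between the tips of the shut fingers; the grasp point (between the pads) lies 19 mm behind it; z points along the fingers, y is the direction in which the jaws open and shut (so a half turn about z gives the same grasp; the last joint's range is limited). The gripper opens to 85 mm and grips with 20 to 120 N. Pads are 22 mm wide; open, the fingers measure 114 mm over their backs; the gripper's body (76 mm by 85 mm) begins 54 mm behind the grasp point. The pads swing forward as they close: fully open they stand 13 mm farther back than shut.
Start: joints at [-1.327, 0.276, 1.505, -0, 1.361, -0.121], TCP at [205.139, -537.197, 231.328] pointing down, gripper open.
Joint ranges: [-2.89, 2.89], [-0.75, 2.08], [0.22, 2.7], [-1.18, 4.32], [0.11, 2.71], [-2.7, 2.7]. Speed limits (rad/s): [2.57, 2.57, 3.14, 3.14, 3.14, 3.14].

## Interface

Orientations are given as a unit quaternion [x, y, z, w].
In Python, from rig import arm, viewer, search_frame gives the robot as it stands.
- The arm moves only by the shell command python3 -m pendant 'ROWS' [OPENING]. ROWS is JSON, a list of rows, each a list of 2 entries, a list of its own where there are three numbers: the shift along the tool's x, y, z in mm, then the turn about the tool's z in rad. In form: [[[x, y, z], turn], ...]. A call has 1 to 20 rows; each row is the pose to reach, as a shift and turn from the pose measured when the call began, along the tool's axes at that moment; what a row does not reach only later rows make up. A row lasts 1/8 s, in which the tool goes at most 62.5 mm and 10.7 degrees, less where a joint would pass 70% of its speed; a pose out of reach is approached as far as the arm can. A call with a gripper value outside its range is refused whole. OPENING is the finger opening in mm, from 0 to 85.4, set as the call begins (- or left out, the last holds). The fingers move at their own pace and stop on an object; the grip force is fixed at half the most. Time passes only in rows, so rows that repeat a pose let the fingers close. It gives the time, the measured TCP pose, the force and the opening at its end, in the units of the state.
- arm.observe(): the state, without advancing time (a new reading comes with each control period).
- viewer.capture(name): name is "side" or "top"; returns the picture (384x512x3 uint8, red, green, blue); there is no depth.
- viewer.camera_params(name): a dict with "fx", "fy", "cx", "cy" (pixels), "cam_to_world" (4x4, takes a point from camera to world coordinates). Camera axes: x right, y down, z forward; pixel columns grow to the right and rows downward; lengths in mm; the calibration is good to about 2 mm. A picture is of the moment at which its call begins. camera_params takes no time and is no camera call.
- arm.close_job(): hands the job in, once; it reports no verdict.
Trained networks look in the newest picture that a camera, given by its name, has taken for a name from the list of things; names that differ only in an ending like _2 or _b are one class to them, and where a whole thing is asked for, a point or a joint stands for the part that bears it (a point fixed in the world has none). Each returns a list of dicts, best first, with "conf" (0 to 1); they miss things now and then, are a little off and sometimes report something else, mostly with a low value. They report only what shows in the picture. A call takes as long as a camera call.
- search_frame(camera, name): "bbox" ([centre column, centre row, width, height] in pixels, round what is visible of it).
The state is a dict: "t": time; "joints": joint angles; "qvel": joint speeds; "tau": joint torques, N m; "ee_pos": TCP position; "eef_rot": TCP orientation; "ft_force": force on the tool from outside, world axes, zero at the start; "wrist_torque": the same for the moment, N m; "opening": finger opening in mm.
Only numpy, scipy, OpenCV 4.12 (cv2) and the standard library are available. Lean on these libraries where they do the work, as an engineer would, in place of code of your own. Each camera call takes 0.05 s, during which the arm holds its last target. There are 200 camera calls.

## Working session

There is one attempt and no reset: what is moved stays moved. The work goes in short steps, Python scripts to look and compute and a shell command to move; the robot and the scene stay as the last step left them, time stands still between calls to the robot, and variables do not carry over. Pictures are saved under pics/ and viewed, about 8 in all and at most 12, crops included, and the job is handed in when it is done.

```bash
mkdir -p pics; ls; cat > h.py <<'E'
import numpy as np, cv2
from rig import arm, viewer, search_frame
from scipy.spatial.transform import Rotation as R
def P(c):
    p=viewer.camera_params(c); return p,np.array(p["cam_to_world"])
def ray(c,u,v,z):
    p,T=P(c); d=T[:3,:3]@[(u-p["cx"])/p["fx"],(v-p["cy"])/p["fy"],1]; o=T[:3,3]
    return o+d*(z-o[2])/d[2]
def proj(c,X):
    p,T=P(c); q=T[:3,:3].T@(np.array(X,float)-T[:3,3]); return np.array([p["fx"]*q[0]/q[2]+p["cx"],p["fy"]*q[1]/q[2]+p["cy"]])
def snap(c,f):
    im=viewer.capture(c); cv2.imwrite(f"pics/{f}.png",cv2.cvtColor(im,cv2.COLOR_RGB2BGR)); return im
E
python3 - <<'E'
from h import *
np.set_printoptions(precision=3,suppress=True)
a=snap("top","t0"); b=snap("side","s0")
cv2.imwrite("pics/both0.png",cv2.resize(cv2.cvtColor(np.vstack([a,b]),cv2.COLOR_RGB2BGR),None,fx=.78,fy=.78))
for c in("top","side"):
    p,T=P(c); print(c,p["fx"],p["cx"],p["cy"],T[:3,3],T[:3,2])
    for n in("viewer","amber_center","pale_center","shutter","grip","pointer","mark","vial_center","ring_view"):
        try: print(n,[(np.round(d["bbox"],1).tolist(),round(d["conf"],2)) for d in search_frame(c,n)[:2]])
        except Exception as e: print(n,e)
print(arm.observe())
E
```

```text
pics
top 426.15643773683934 259.0225235645506 189.54794525829314 [ 344.747  -29.458 1239.406] [ 0.144  0.017 -0.989]
viewer [([247.1, 175.8, 143.4, 100.1], 0.67)]
amber_center [([296.0, 191.5, 28.6, 29.0], 0.85)]
pale_center [([199.1, 199.5, 27.3, 32.0], 0.85)]
shutter [([243.2, 161.3, 26.7, 32.8], 0.78)]
grip [([244.1, 161.1, 30.1, 36.0], 0.82)]
pointer [([246.1, 160.4, 31.6, 32.0], 0.88)]
mark [([197.6, 201.6, 31.5, 30.9], 0.65)]
vial_center [([418.2, 173.4, 34.8, 24.1], 0.75), ([293.1, 145.2, 10.1, 13.4], 0.43)]
ring_view [([246.5, 178.3, 140.7, 92.0], 0.92), ([198.9, 201.6, 28.4, 33.0], 0.45)]
side 441.19013687039006 253.25856462565642 198.21192965193177 [-104.585  788.024 1111.619] [ 0.439 -0.548 -0.712]
viewer [([236.9, 217.8, 125.1, 118.3], 0.8), ([231.8, 196.4, 27.0, 36.7], 0.45)]
amber_center [([279.8, 185.8, 19.9, 44.5], 0.96), ([231.2, 196.6, 27.4, 38.1], 0.66)]
pale_center [([232.6, 237.8, 24.2, 50.4], 0.91)]
shutter [([232.6, 196.1, 28.9, 35.8], 0.85)]
grip [([232.8, 197.7, 31.5, 36.5], 0.77)]
pointer [([232.2, 196.7, 28.3, 36.0], 0.65)]
mark []
vial_center [([249.0, 163.8, 11.4, 12.9], 0.63)]
ring_view [([237.9, 216.6, 127.9, 115.5], 0.77)]
{'t': 1.0, 'joints': array([-1.327,  0.276,  1.505,  0.   ,  1.361, -0.121]), 'qvel': array([-0.001, -0.   , -0.001, -0.001, -0.   ,  0.   ]), 'tau': array([  0.002, -41.666, -24.611,  -0.   ,   0.   ,   0.   ]), 'ee_pos': array([ 205.126, -537.194,  231.326]), 'eef_rot': array([0.983, 0.181, 0.   , 0.   ]), 'ft_force': array([0.192, 0.498, 0.004]), 'wrist_torque': array([0.016, 0.061, 0.024]), 'opening': 85.0279530124717}
```

View pics/t0.png

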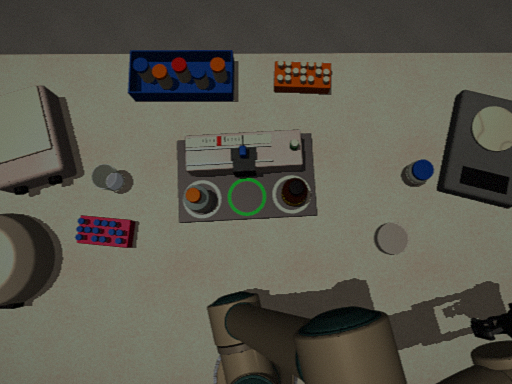

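View pics/s0.png

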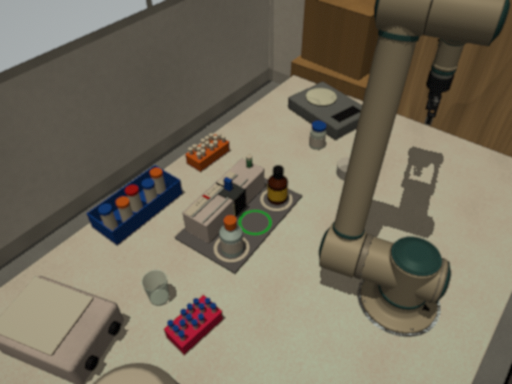

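Top view: green ring at about (247,197), amber bottle at (294,192), pale bottle at (199,200), red band at (219,141), grip at (243,151). The side view agrees. Next I fit the viewer pose.

```bash
cat > fit.py <<'E'
from h import *
from scipy.optimize import least_squares
np.set_printoptions(precision=2,suppress=True)
def masks(im):
    r,g,b=[im[...,i].astype(int) for i in range(3)]
    return (g>r+50)&(g>b+50), (r>g+70)&(r>b+70), (b>r+50)&(b>g+25)
def mean(m,u0,u1,v0,v1):
    v,u=np.nonzero(m[v0:v1,u0:u1]); return np.array([u.mean()+u0,v.mean()+v0]),len(u)
E
python3 - <<'E'
from fit import *
a=cv2.imread("pics/t0.png")[...,::-1]; s=cv2.imread("pics/s0.png")[...,::-1]
g,r,b=masks(a); G,n=mean(g,220,275,170,225); Rm,n2=mean(r,205,235,130,152); B,n3=mean(b,230,256,140,170)
v,u=np.nonzero(g[170:225,220:275]); e=cv2.fitEllipse(np.c_[u+220,v+170].astype(np.float32)); 
gs,rs,bs=masks(s); Gs,m=mean(gs,230,280,200,245); Bs,m3=mean(bs,220,240,172,196)
Rs,m2=mean(rs,198,215,186,206) if rs[186:206,198:215].any() else (None,0)
print("top G",G,e[0],n,"R",Rm,n2,"B",B,n3); print("side G",Gs,m,"R",Rs,m2,"B",Bs,m3)
v,u=np.nonzero(gs[200:245,230:280]); es=cv2.fitEllipse(np.c_[u+230,v+200].astype(np.float32)); print(es)
o1=ray("top",*e[0],12); o2=ray("side",*es[0],12); print("ring",o1,o2, "grip",ray("top",*B,135),ray("side",*Bs,140))
print("mark",ray("top",*Rm,101), ray("side",*Rs,101) if m2 else None)
# deck corners fit (top)
C=np.array([[179,141],[311,133.5],[316,215],[180,222]],float)
L=np.array([[180,200],[180,-200],[-65,-200],[-65,200]])*1.
W=np.array([ray("top",*c,12)[:2] for c in C]); print(W)
cl=L.mean(0);cw=W.mean(0);H=(L-cl).T@(W-cw);yaw=np.arctan2(H[0,1]-H[1,0],H[0,0]+H[1,1])
print("yaw",yaw,"orig",cw-R.from_euler('z',yaw).as_matrix()[:2,:2]@cl)
x0=o1[:2];Rz=R.from_euler('z',yaw).as_matrix()
def over(im,c,box,k):
    im=cv2.resize(im[box[1]:box[3],box[0]:box[2],::-1].copy(),None,fx=k,fy=k,interpolation=cv2.INTER_CUBIC)
    def pt(X): q=proj(c,Rz@np.array(X,float)+[*x0,0]); return tuple(int(z) for z in (q-box[:2]+.5)*k)
    for z,x1,x2,y in((12,-65,180,200),(100,68,168,160)):
        cv2.polylines(im,[np.array([pt([p,q,z]) for p,q in((x1,-y),(x1,y),(x2,y),(x2,-y))])],True,(0,255,255),1)
    for yy in(130,-130):
        for rr,z in((35,97),(19,152)):
            cv2.polylines(im,[np.array([pt([rr*np.cos(t),yy+rr*np.sin(t),z]) for t in np.linspace(0,6.28,30)])],True,(255,0,255),1)
    cv2.circle(im,pt([105,0,152]),3,(0,255,0),-1)
    return im
A=over(a,"top",(165,120,330,230),4.5);S=over(s,"side",(170,150,305,270),4.5)
cv2.imwrite("pics/oA.png",A);cv2.imwrite("pics/oS.png",S)
E
```

```text
top G [246.74 196.51] (246.47093200683594, 196.32298278808594) 367 R [218.54 140.38] 37 B [242.35 150.06] 51
side G [254.6  222.06] 228 R [205.78 196.56] 9 B [227.21 181.1 ] 29
((254.65089416503906, 221.8987579345703), (23.36077308654785, 30.81544303894043), 90.05882263183594)
ring [503.11  27.64  12.  ] [501.59  25.96  12.  ] grip [611.15  33.68 135.  ] [608.84  30.65 140.  ]
mark [646.73 101.38 101.  ] [645.    98.07 101.  ]
[[ 668.69  229.19]
 [ 690.7  -162.35]
 [ 448.93 -173.04]
 [ 428.33  219.23]]
yaw 0.05116246016383685 orig [501.74  25.32]
```

View pics/oA.png

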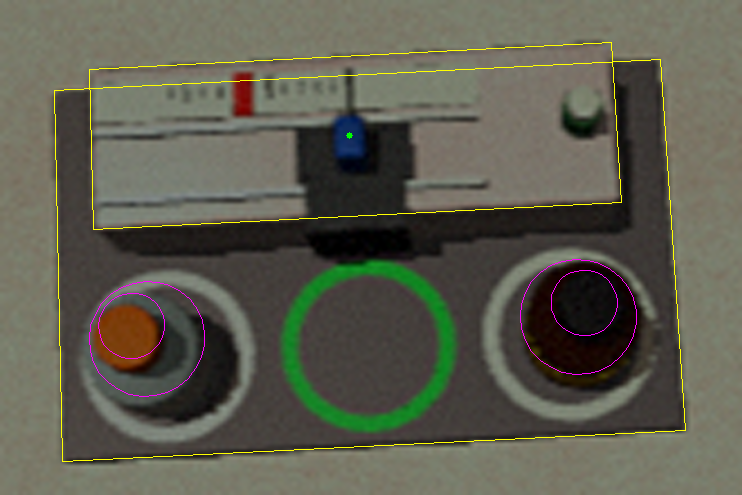

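View pics/oS.png

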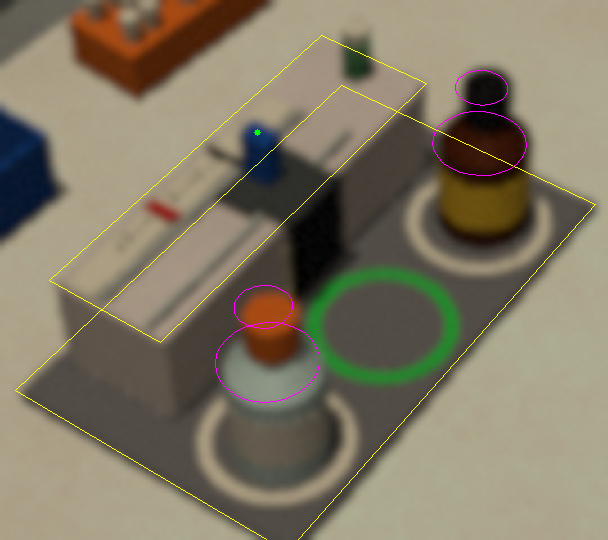

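The overlay matches in both views, so the viewer is at about (502.5, 27) with yaw 0.051. Both bottles are close to their nominal spots. Next I refine the amber cap position and work out the tool shift.

```bash
cat >> fit.py <<'E'
V0=np.array([502.4,26.8,0.]); YAW=0.051; Rv=R.from_euler('z',YAW)
def tov(X): return Rv.inv().apply(np.array(X)-V0)
def shift(target, yaw_jaw=YAW):
    s=arm.observe(); q=R.from_quat(s["eef_rot"]); d=q.inv().apply(np.array(target)-s["ee_pos"])
    y=q.apply([0,1,0]); a=np.arctan2(y[1],y[0]); t=-(yaw_jaw-np.pi/2-a); t=(t+np.pi/2)%np.pi-np.pi/2
    print("t",s["t"],"ee",s["ee_pos"],"op",s["opening"],"F",s["ft_force"],"shift",d,"turn",round(t,3))
E
python3 - <<'E'
from fit import *
print("cap t",tov(ray("top",588/4.5+165-.5,302/4.5+120-.5,152)),"cap s",tov(ray("side",485/4.5+170-.5,83/4.5+150-.5,152)))
a=cv2.imread("pics/t0.png").astype(int); s=cv2.imread("pics/s0.png").astype(int)
m=(a.max(2)<48); sub=m[176:195,282:310]; 
k=cv2.connectedComponentsWithStats(m[170:222,275:320].astype(np.uint8)); print(k[2][1:],k[3][1:]+[275,170])
m=s.max(2)<40; k=cv2.connectedComponentsWithStats(m[160:190,262:292].astype(np.uint8)); print(k[2][1:],k[3][1:]+[262,160])
for p in("top","side"):print(p,proj(p,Rv.apply([0,-130,136])+V0),proj(p,Rv.apply([0,-130,152])+V0))
print("mark", tov([646.7,101.4,101]),tov([645,98.1,101]), "grip",tov([611.15,33.7,135]),tov([608.8,30.65,140]))
shift(Rv.apply([0,-130,0])+V0+[0,0,200])
E
```

```text
cap t [   1.22 -131.34  152.  ] cap s [   1.59 -134.94  152.  ]
[[  0   0  31   3  67]
 [  6   8  27  29 604]
 [ 36  25   1   1   1]
 [ 40  28   1   1   1]
 [ 29  45   1   1   1]
 [ 31  45  10   1  10]
 [  0  47   5   1   5]
 [  7  46   1   1   1]
 [ 12  46  15   1  15]] [[288.31 170.64]
 [294.49 192.18]
 [311.   195.  ]
 [315.   198.  ]
 [304.   215.  ]
 [310.5  215.  ]
 [277.   217.  ]
 [282.   216.  ]
 [294.   216.  ]]
[[ 10   6  13  14 117]
 [  7  25  17   5  36]] [[277.78 173.54]
 [277.42 187.61]]
top [294.27 188.02] [294.68 187.1 ]
side [276.72 172.6 ] [276.86 168.95]
mark [147.92  67.15 101.  ] [146.05  63.94 101.  ] grip [108.96   1.35 135.  ] [106.46  -1.58 140.  ]
t 1.0 ee [ 205.13 -537.19  231.33] op 85.0279530124717 F [0.19 0.5  0.  ] shift [ 438.79 -297.19   31.3 ] turn 0.314
```

```bash
python3 -m pendant '[[[50,-33,0],0.1],[[105,-70,0],0.2],[[160,-107,0],0.314],[[215,-144,0],0.314],[[270,-181,0],0.314],[[325,-218,0],0.314],[[380,-254,0],0.314],[[420,-281,10],0.314],[[438.8,-294,25],0.314],[[438.8,-294,31],0.314],[[438.8,-294,31],0.314],[[438.8,-294,31],0.314]]' 85
python3 - <<'E'
from fit import *
shift(Rv.apply([1,-133,0])+V0+[0,0,116])
E
```

```text
t: 2.5
ee_pos: [509.9, -107.1, 200.8]
eef_rot: [1.0, 0.025, 0.0, 0.0]
ft_force: [-0.4, -0.3, 1.0]
opening: 84.8
t 2.5 ee [ 509.94 -107.12  200.83] op 84.81692492113235 F [-0.44 -0.31  0.99] shift [ 0.25 -1.2  84.82] turn -0.002
```

```bash
python3 -m pendant '[[[0.2,-1,20],0],[[0.2,-1,50],0],[[0.2,-1,75],0],[[0.2,-1,85],0],[[0.2,-1,85],0],[[0.2,-1,85],0]]'
python3 - <<'E'
from fit import *
a=snap("top","t1"); s=snap("side","s1")
cv2.imwrite("pics/m1.png",cv2.resize(np.hstack([a[120:250,230:350],s[120:250,210:330]])[...,::-1],None,fx=3.3,fy=3.3,interpolation=cv2.INTER_CUBIC))
shift(Rv.apply([1,-133,0])+V0+[0,0,116])
E
```

```text
t: 3.25
ee_pos: [511.0, -106.8, 117.0]
eef_rot: [1.0, 0.024, 0.001, 0.001]
ft_force: [1.2, -0.4, -0.3]
opening: 84.7
t 3.35 ee [ 510.87 -106.57  116.9 ] op 85.15787098380974 F [-0.13  0.56  0.35] shift [-0.66 -0.62  0.9 ] turn -0.002
```

View pics/m1.png

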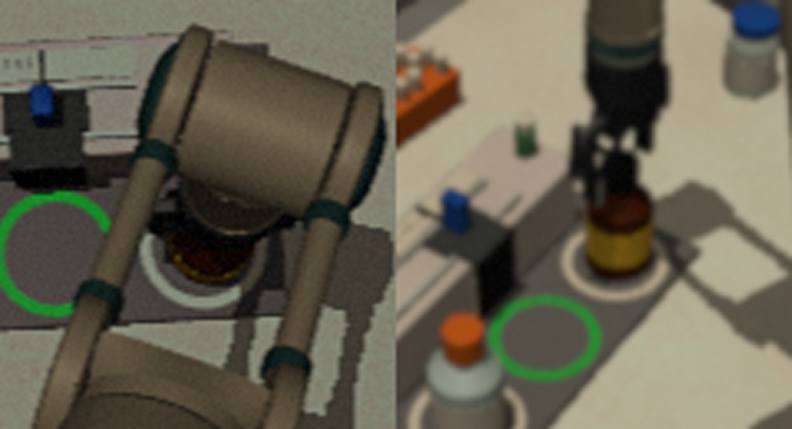

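The open fingers straddle the black cap (side panel about (610,170)) and the bottle still stands upright in its ring. I'll close to about the cap diameter.

```bash
python3 -m pendant '[[[0,0,0],0],[[0,0,0],0],[[0,0,0],0],[[0,0,0],0],[[0,0,0],0],[[0,0,0],0],[[0,0,0],0],[[0,0,0],0]]' 34
python3 - <<'E'
from fit import *
shift(Rv.apply([-0.5,0,0])+V0+[0,0,117])
E
```

```text
t: 4.35
ee_pos: [511.3, -106.8, 117.4]
eef_rot: [1.0, 0.025, 0.002, 0.001]
ft_force: [-0.4, -0.9, 6.7]
opening: 36.8
t 4.35 ee [ 511.25 -106.76  117.36] op 36.77908684384952 F [-0.35 -0.88  6.65] shift [  -2.78 -133.83    0.07] turn -0.002
```

```bash
python3 -m pendant '[[[0,-3,0],0],[[0,-8,0],0],[[0,-15,0],0],[[0,-23,0],0],[[0,-31,0],0],[[0,-39,0],0],[[0,-47,0],0],[[0,-55,0],0],[[0,-63,0],0],[[0,-71,0],0],[[-1,-79,0],0],[[-1,-87,0],0],[[-1,-95,0],0],[[-1,-103,0],0],[[-1,-111,0],0],[[-1,-119,0],0],[[-1,-126,0],0],[[-1,-131,0],0],[[-1,-133.5,0],0],[[-1,-133.5,0],0]]'
python3 - <<'E'
from fit import *
a=snap("top","t2"); s=snap("side","s2")
cv2.imwrite("pics/m2.png",cv2.resize(np.hstack([a[120:250,180:300],s[130:260,190:310]])[...,::-1],None,fx=3.3,fy=3.3,interpolation=cv2.INTER_CUBIC))
shift(V0+[0,0,117])
E
```

```text
t: 6.85
ee_pos: [503.6, 27.0, 117.4]
eef_rot: [1.0, 0.025, 0.002, 0.001]
ft_force: [0.1, -2.1, 6.1]
opening: 37.0
t 6.95 ee [503.66  27.01 117.35] op 36.42493452834462 F [-0.57 -1.9   6.39] shift [-1.27  0.14  0.35] turn -0.002
```

View pics/m2.png

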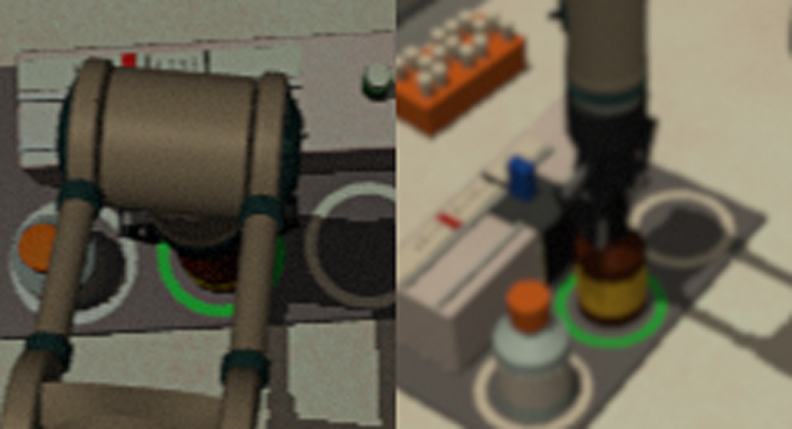

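The bottle stands within the green ring, and the pale bottle is untouched. Releasing, then rising.

```bash
python3 -m pendant '[[[0,0,0],0],[[0,0,0],0],[[0,0,0],0],[[0,0,0],0],[[0,0,0],0],[[0,0,0],0],[[0,0,-10],0],[[0,0,-30],0],[[0,0,-60],0],[[0,0,-90],0],[[0,0,-100],0],[[0,0,-100],0]]' 85
python3 - <<'E'
from fit import *
s=snap("side","s3"); print(search_frame("side","amber_center")[:2])
r,g,b=[s[...,i].astype(int) for i in range(3)]
ye=(r>b+60)&(g>b+40)&(r>g); ye[:190]=0; ye[260:]=0; ye[:,:242]=0; ye[:,290:]=0
k=cv2.connectedComponentsWithStats(ye.astype(np.uint8)); i=1+k[2][1:,4].argmax(); print("label",k[2][i],k[3][i])
gr,_,_=masks(s); v,u=np.nonzero(gr[195:260,220:290]); print("ring u",u.min()+220,u.max()+220,"v",v.min()+195,v.max()+195)
for y in(-10,0,10): print(y,proj("side",V0+Rv.apply([0,y,62])),proj("side",V0+Rv.apply([y,0,62])))
cv2.imwrite("pics/m3.png",cv2.resize(s[150:260,190:320,::-1],None,fx=5,fy=5,interpolation=cv2.INTER_CUBIC))
shift(V0+Rv.apply([105,0,0])+[0,0,220])
E
```

```text
t: 8.45
ee_pos: [503.5, 27.1, 217.9]
eef_rot: [1.0, 0.025, 0.003, 0.001]
ft_force: [-0.3, 1.4, -0.2]
opening: 85.0
[{'bbox': [256.1, 211.2, 19.1, 39.5], 'conf': 0.93}]
label [245 213  20  13 192] [254.54 219.29]
ring u 238 271 v 214 234
-10 [255.95 209.85] [256.71 213.  ]
0 [254.18 211.71] [254.18 211.71]
10 [252.4  213.57] [251.67 210.42]
t 8.55 ee [502.52  27.22 216.38] op 84.8941616660627 F [-0.43 -0.1  -0.66] shift [104.86   0.23  -3.43] turn -0.002
```

View pics/m3.png

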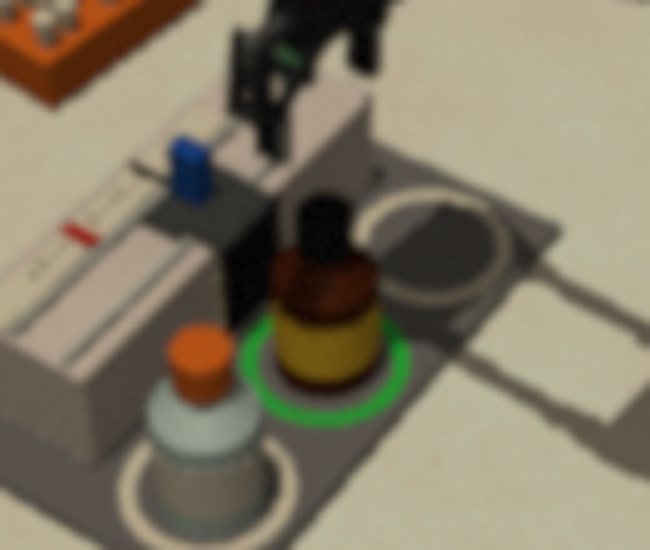

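Side view: bottle upright and released at crop (325,290), inside the green ring, shutter closed. It looks slightly toward the far side, so I'll quantify that before going on.

```bash
python3 - <<'E'
from fit import *
s=cv2.imread("pics/s3.png")[...,::-1]; I=s.astype(float)
t=np.linspace(0,2*np.pi,60)
def circ(c,x,y,r,z): return np.array([proj(c,V0+Rv.apply([x+r*np.cos(a),y+r*np.sin(a),z])) for a in t])
gr,_,_=masks(s); v,u=np.nonzero(gr[195:260,220:290]); print("ring bottom/left/right meas",v.max()+195,u.min()+220,u.max()+220)
rg=circ("side",0,0,56,12); print("pred ring",rg.min(0),rg.max(0))
print("column profile (rgb) u=255"); 
for vv in list(range(184,194))+list(range(208,236)): print(vv,I[vv,253:257].mean(0).round(0),end="; ")
for z,r in((152,19),(120,19),(97,35),(12,35)):
    c=circ("side",0,0,r,z); print("\n",z,r,c.min(0),c.max(0))
a=snap("top","t3"); cv2.imwrite("pics/m4.png",cv2.resize(a[120:230,165:330,::-1],None,fx=4,fy=4,interpolation=cv2.INTER_CUBIC))
c=circ("top",0,0,35,97);print("top body",c.min(0),c.max(0))
E
```

```text
ring bottom/left/right meas 234 238 271
pred ring [237.46 209.64] [271.16 234.9 ]
column profile (rgb) u=255
184 [76. 68. 59.]; 185 [76. 68. 60.]; 186 [75. 67. 59.]; 187 [66. 59. 52.]; 188 [47. 42. 37.]; 189 [24. 21. 18.]; 190 [8. 7. 7.]; 191 [6. 7. 6.]; 192 [8. 8. 8.]; 193 [7. 6. 4.]; 208 [45. 20. 10.]; 209 [50. 21. 10.]; 210 [54. 23. 10.]; 211 [52. 22. 10.]; 212 [44. 17.  6.]; 213 [35. 13.  4.]; 214 [38. 19.  4.]; 215 [62. 41.  9.]; 216 [88. 64. 12.]; 217 [105.  80.  17.]; 218 [111.  83.  17.]; 219 [111.  85.  17.]; 220 [112.  84.  17.]; 221 [112.  85.  18.]; 222 [112.  85.  18.]; 223 [112.  85.  17.]; 224 [108.  82.  16.]; 225 [90. 67. 13.]; 226 [58. 39.  6.]; 227 [34. 16.  6.]; 228 [41. 27. 21.]; 229 [61. 52. 47.]; 230 [80. 74. 67.]; 231 [83. 91. 72.]; 232 [ 70. 116.  64.]; 233 [ 48. 138.  53.]; 234 [ 48. 134.  52.]; 235 [ 68. 108.  64.]; 
 152 19 [247.81 187.68] [260.07 196.29]

 120 19 [248.   194.91] [260.06 203.52]

 97 35 [243.11 196.44] [265.07 212.29]

 12 35 [243.77 214.17] [264.83 229.96]
top body [232.45 179.84] [258.27 205.43]
```

View pics/m4.png

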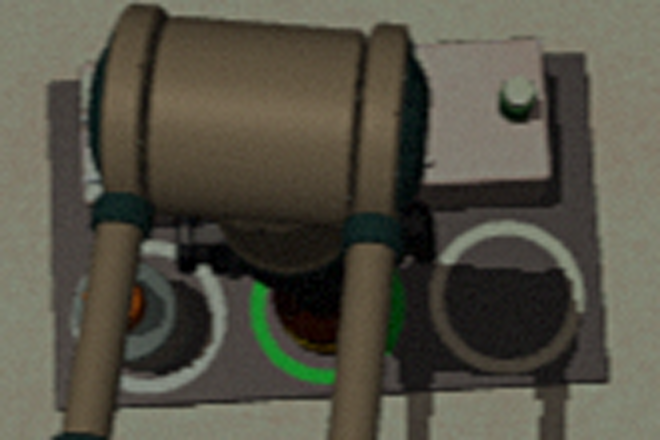

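Cap top and ring edges match the model to within about 3 mm, so step 1 should be met. Now over the grip and down.

```bash
python3 -m pendant '[[[30,0,0],0],[[70,0,0],0],[[100,0,0],0],[[105,0,0],0],[[105,0,10],0],[[105,0,40],0],[[105,0,70],0],[[105,0,95],0],[[105,0,101],0],[[105,0,101],0],[[105,0,101],0]]'
python3 - <<'E'
from fit import *
s=snap("side","s4"); cv2.imwrite("pics/m5.png",cv2.resize(s[140:250,190:320,::-1],None,fx=5,fy=5,interpolation=cv2.INTER_CUBIC))
shift(V0+Rv.apply([105,0,0])+[0,0,114])
E
```

```text
t: 9.98
ee_pos: [608.0, 32.2, 116.5]
eef_rot: [1.0, 0.025, 0.002, 0.001]
ft_force: [0.8, 0.1, 0.0]
opening: 84.9
t 10.025 ee [608.06  32.2  116.54] op 84.93206819729136 F [ 0.25 -1.05  0.2 ] shift [-0.81  0.    2.54] turn -0.002
```

View pics/m5.png

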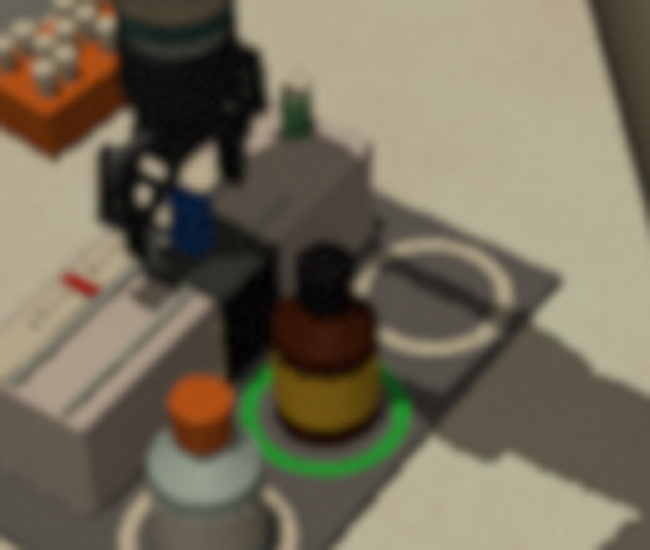

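The fingers straddle the blue grip, at crop (193,220). Closing.

```bash
python3 -m pendant '[[[0,0,2],0],[[0,0,2],0],[[0,0,2],0],[[0,0,2],0],[[0,0,2],0],[[0,0,2],0],[[0,0,2],0],[[0,0,2],0],[[0,0,2],0],[[0,0,2],0]]' 8
```

```text
t: 11.28
ee_pos: [608.1, 33.0, 114.7]
eef_rot: [1.0, 0.025, 0.002, 0.0]
ft_force: [-1.5, 5.3, 3.0]
opening: 17.2
```

```bash
python3 -m pendant '[[[0,-3,0],0],[[0,-8,0],0],[[0,-14,0],0],[[0,-21,0],0],[[0,-28,0],0],[[0,-35,0],0],[[0,-42,0],0],[[0,-49,0],0],[[0,-56,0],0],[[0,-62,0],0],[[0,-65,0],0],[[0,-65,0],0],[[0,-65,0],0],[[0,-65,0],0]]'
python3 - <<'E'
from fit import *
s=snap("side","s5");a=snap("top","t5"); cv2.imwrite("pics/m6.png",cv2.resize(np.hstack([s[145:245,185:285],a[115:215,180:280]])[...,::-1],None,fx=4,fy=4,interpolation=cv2.INTER_CUBIC))
st=arm.observe(); print(tov(st["ee_pos"]),st["opening"],st["ft_force"])
E
```

```text
t: 13.02
ee_pos: [604.5, 96.5, 114.8]
eef_rot: [1.0, 0.025, 0.001, 0.002]
ft_force: [-1.8, -6.0, 3.3]
opening: 17.3
[105.48  64.38 114.78] 17.273119972263405 [-1.79 -6.16  2.5 ]
```

View pics/m6.png

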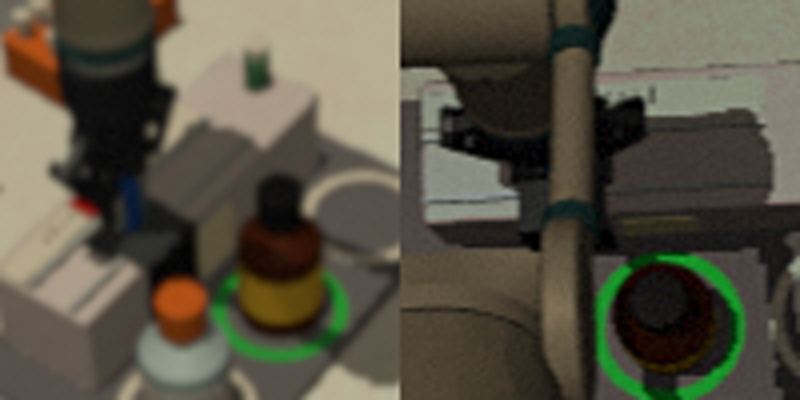

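Side view: the shutter is pulled, with its grip next to the red band at crop (85,207). Top view shows the amber bottle well inside the green ring. Next I measure band against closed pointer precisely from the earlier pictures.

```bash
python3 - <<'E'
from fit import *
a=cv2.imread("pics/t0.png")[...,::-1]; G=a.astype(float)
for v in range(134,144):
    row=G[v,238:248].mean(1); w=np.clip(np.median(G[v,236:252].mean(1))-row-8,0,None); 
    if w.sum()>20:
        u=238+(w*np.arange(10)).sum()/w.sum(); print("ptr top",v,round(u,2),tov(ray("top",u,v,104))[:2])
def red(im,u0,u1,v0,v1):
    i=im[v0:v1,u0:u1].astype(float); w=np.clip(i[...,0]-i[...,1:].max(2)-25,0,None); yy,xx=np.mgrid[v0:v1,u0:u1]; return (w*xx).sum()/w.sum(),(w*yy).sum()/w.sum(),w.sum()
m=red(a,206,232,130,152); print("mark top",m,tov(ray("top",*m[:2],101)))
out=[]
for f in("s0","s3","s5"):
    s=cv2.imread(f"pics/{f}.png")[...,::-1]; m=red(s,196,216,186,206); print(f,"mark",m,tov(ray("side",*m[:2],101)))
    _,_,b=masks(s)
    v,u=np.nonzero(b[165:212,205:240]); print("blue",u.mean()+205,v.mean()+165,len(u),u.min()+205,u.max()+205)
    q=proj("side",V0+Rv.apply([150,0 if f!="s5" else 65,104])); print("pred tip",q); 
    out.append(cv2.resize(s[178:212,195:237,::-1],None,fx=9,fy=9,interpolation=cv2.INTER_CUBIC))
cv2.imwrite("pics/m7.png",np.vstack([np.hstack(out[1:])]))
E
```

```text
ptr top 135 242.02 [158.88   1.8 ]
ptr top 136 242.1 [156.04   1.71]
ptr top 137 241.98 [153.24   2.16]
ptr top 138 241.77 [150.45   2.84]
ptr top 139 241.23 [147.71   4.46]
ptr top 140 241.85 [144.8    2.88]
ptr top 141 242.37 [141.91   1.56]
ptr top 142 242.35 [139.11   1.76]
ptr top 143 242.35 [136.3    1.87]
mark top (np.float64(218.5325054784514), np.float64(140.45836376917458), np.float64(2738.0)) [147.72  67.15 101.  ]
s0 mark (np.float64(205.64839319470698), np.float64(196.41304347826087), np.float64(1058.0)) [146.8   63.64 101.  ]
blue 227.20689655172413 181.10344827586206 29 225 230
pred tip [217.08 184.19]
s3 mark (np.float64(205.65378151260504), np.float64(196.40840336134454), np.float64(1190.0)) [146.8   63.61 101.  ]
blue 227.42222222222222 182.62222222222223 45 225 230
pred tip [217.08 184.19]
s5 mark (np.float64(205.59892086330936), np.float64(196.31924460431654), np.float64(1112.0)) [147.21  63.4  101.  ]<stdin>:14: RuntimeWarning: Mean of empty slice.
  ret = ret.dtype.type(ret / rcount)
Traceback (most recent call last):
ValueError: zero-size array to reduction operation minimum which has no identity
```

Band minus closed pointer is 65.3 mm; the tool has travelled 63.6 mm. I'll nudge 2 mm further and check.

```bash
python3 -m pendant '[[[0,-1,0],0],[[0,-2,0],0],[[0,-2,0],0],[[0,-2,0],0],[[0,-2,0],0],[[0,-2,0],0],[[0,-2,0],0],[[0,-2,0],0]]'
python3 - <<'E'
from fit import *
s=snap("side","s6"); st=arm.observe(); print(st["t"],tov(st["ee_pos"]),st["opening"],st["ft_force"])
o=[cv2.resize(i[178:212,195:237,::-1],None,fx=9,fy=9,interpolation=cv2.INTER_CUBIC) for i in (cv2.imread("pics/s3.png")[...,::-1],s)]
for y in(59.3,65.3,71.3):
    for x in (134,161): q=(proj("side",V0+Rv.apply([x,y-1.8,101]))-[195,178]+.5)*9; cv2.circle(o[1],tuple(int(k) for k in q),2,(0,255,255),-1)
cv2.imwrite("pics/m7.png",np.hstack(o))
E
```

```text
t: 14.12
ee_pos: [604.4, 97.2, 114.8]
eef_rot: [1.0, 0.025, 0.001, 0.003]
ft_force: [-0.6, -7.4, 2.5]
opening: 17.0
14.175 [105.46  65.05 114.79] 17.580373660610753 [-1.05 -7.44  2.37]
```

View pics/m7.png

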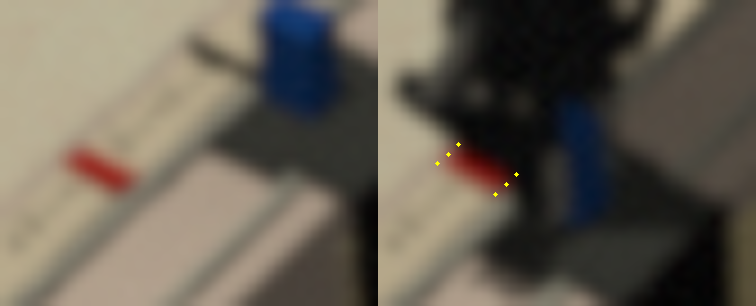

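The right edge of the blue grip has shifted about 11.4 px, against 11.6 px predicted for 65 mm. The wrist force of 7.4 N matches the spring at 64 mm. The pointer is inside the band with margin, so I'm handing in.

```bash
python3 -c "
from rig import arm
s=arm.observe();print(s['t'],s['ee_pos'],s['opening'],s['ft_force']);print(arm.close_job())"
```

```text
14.175 [604.40656454  97.13750778 114.78678708] 17.580373660610753 [-1.04964372 -7.4404535   2.36944908]
the job is handed in; nothing more can be done
None
```

I slid the brown bottle by its cap into the green ring, let go of it, then pulled the shutter open by its blue grip. I handed in at t = 14.2 s while still holding it. The interface gave no verdict.

- **Brown bottle:** it stands upright, with its outline within about 3 mm of the ring's centre in the side view. The last top view also shows it well inside the ring.
- **Shutter:** it is pulled out about 64.3 mm, and the red band's centre measured 65.3 mm from the closed pointer, so it sits about 1 mm short with 6 mm allowed. The wrist force of 7.4 N matches the spring at that opening, and the fingers stand at 17–18 mm on the 18 mm grip.
- **Not confirmed:** the gripper hid the pointer tip in the final pictures, so its place in the band comes from tool travel, spring force and the grip's shift in the image. The two cameras disagreed by about 3 mm on absolute position, so I used relative measurements and averages.
- **Other things:** the pale bottle and vial looked undisturbed in the later pictures. I did not measure them, the beaker, the jar or the dishes again at the end.

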